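# Shut the spice shelf

## Task

The low wooden spice shelf has been left open. With the fingertips push its drawer gently home, without slamming it or toppling the little glass jar that stands in it, and push the lift-up flap beside it down, until both are fully shut and flush with the shelf's front. Do not take hold of the knobs or of anything else, leave everything on and around the shelf where it stands, and draw the hand back clear at the end.

Things in the scene. Friction and masses are not known exactly. Their poses are not given: they have to be found in the camera images.
- shelf: Low wooden spice shelf, fixed to the worktop: 470 mm wide, 210 mm deep, its top board's surface 105 mm above the worktop, with a low rail (135 mm high) along its back. Origin: the middle of the front face at worktop height. x points into the shelf (away from the robot), y along the front to the left, z up. The drawer fills the left half of the front (centre y = +114 mm), the flap the right half (centre y = -114 mm). Every turn of the shelf is a turn about z.
- drawer (a joint): How far the drawer stands out of the shelf, in m: 0 = fully home, its front flush with the shelf's front face (hard stop); up to 0.165. It slides along the shelf's x with 1 to 2 N of friction and stays where it is left.
- drawer_knob (a point): Centre of the head of the drawer's round steel knob (head 28 mm across, 12 mm thick, on a 12 mm neck; its outer end is 26 mm in front of the drawer's front and 6 mm in front of this point). It lies 54 mm above the worktop in the middle of the front's width. Axes as the shelf's.
- drawer_front (a point): Middle of the outer face of the drawer's flat wooden front, 207 mm wide and 77 mm high, 14 mm thick (from 14 to 91 mm above the worktop). The drawer's sides behind it are lower (74 mm above the worktop), its inner floor is 28 mm above the worktop. Axes as the shelf's.
- flap (a joint): Angle of the lift-up flap, in rad: 0 = shut, hanging upright and flush with the shelf's front (hard stop); 1.57 = standing straight out towards the robot, level; up to 1.65. Its stiff hinge holds it where it is left; 1 to 2 N near its free edge moves it.
- flap_hinge (a point): Middle of the flap's hinge line (along the shelf's y), at the upper edge of its bay in the shelf's front face, 92 mm above the worktop. Fixed to the shelf; axes as the shelf's.
- flap_edge (a point): Middle of the flap's free edge, on the outer face, 77 mm from the hinge. The flap is a flat wooden panel 207 mm wide and 14 mm thick; its outer face is the one that looks up when it is lifted and to the front when it is shut. Axes turn with the flap: -x points out of its outer face, +z towards the hinge.
- flap_knob (a point): Centre of the head of the flap's round knob (as the drawer's knob), in the middle of the flap's width, 52 mm from the hinge and 20 mm out from the outer face; its end is 26 mm out.
- drawer_jar: Little amber glass spice jar with a steel lid, 35 mm across and 50 mm high, 60 to 130 g, standing loose on the drawer's floor and riding with it. Origin: centre of its underside, z up.
- ginger_jar: White ceramic ginger jar with a knobbed lid, 100 mm across and 139 mm high, on the left part of the shelf's top. Origin: centre of its underside, z up. Stays where it is.
- spice_bottle: Clear plastic spice bottle with a black cap, 42 mm across and 94 mm high, on the shelf's top. Origin: centre of its underside, z up. Stays where it is.
- cooker_weight: Stainless pressure cooker weight, 33 mm across and 53 mm high, on the shelf's top. Origin: centre of its underside, z up. Stays where it is.
- spoons: Four steel measuring spoons fanned out flat on a ring, about 125 mm long, 120 mm wide and 14 mm high, on the right part of the shelf's top. Origin: underside, near the middle of the fan. Stays where it is.
- spice_tin: Round metal spice tin, 40 mm across and 58 mm high, on the worktop in front of the shelf, between the open drawer and the flap. Origin: centre of its underside. Stays where it is.
- pepper_mill: Turned dark wooden pepper mill, 54 mm across and 148 mm high, on the worktop to the right of the shelf. Origin: centre of its underside. Stays where it is.
- mortar: Marble mortar with its pestle in it, 104 mm across, 75 mm high (pestle up to 130 mm), on the worktop to the left of the shelf. Origin: centre of its underside. Stays where it is.

How it is judged:
At the end, for the whole second after the job is handed in: The drawer is within 4 mm of fully home and the flap within 0.06 rad of shut; the little glass jar stands upright and at rest inside the shut drawer; every other thing stands upright within 20 mm of where it was (value of joint drawer below 0.004 m and value of joint flap below 0.06 rad and angle between each of drawer_jar, ginger_jar, spice_bottle, cooker_weight, spoons, spice_tin, pepper_mill, mortar's own z axis and vertical below 0.2 rad and x of drawer_jar in the frame of shelf above 0.01 m and linear speed of drawer_jar below 0.02 m/s and distance of each of ginger_jar, spice_bottle, cooker_weight, spoons, spice_tin, pepper_mill, mortar from where it was at the start of the episode below 0.02 m); the robot touches nothing.
It fails at once if the little jar in the drawer is toppled or lifted (angle between drawer_jar's own z axis and vertical above 0.5 rad or height (world z) of drawer_jar above 0.05 m).
It fails at once if the drawer is slammed (faster than 0.5 m/s) (velocity of joint drawer below -0.5 m/s).
It fails at once if a knob is taken between the fingers (distance between the grasp point and drawer_knob below 0.014 m or distance between the grasp point and flap_knob below 0.014 m).
It fails at once if a thing on the shelf's top is pushed about, lifted or tipped (distance of any of ginger_jar, spice_bottle, cooker_weight, spoons from where it was at the start of the episode above 0.025 m or angle between any of ginger_jar, spice_bottle, cooker_weight, spoons's own z axis and vertical above 0.4 rad).
It fails at once if a thing on the worktop is pushed about, lifted or tipped (distance of any of spice_tin, pepper_mill, mortar from where it was at the start of the episode above 0.025 m or angle between any of spice_tin, pepper_mill, mortar's own z axis and vertical above 0.4 rad).
It also fails if it takes over 48 s, if anything falls off the work surface, if the arm or the gripper's body presses on something with over 40 N, if the wrist force passes 120 N, or if a joint passes its speed limit or range.

## Robot

A 7-joint arm with a two-finger parallel gripper is mounted at the origin on the work surface. World frame = base frame: x ahead of the robot, y to its left, z up, the work surface at z = 0. Lengths are in m, angles in rad, forces in N, time in s.
With the tool pointing down it reaches from about 0.375 to 0.925 m from the base axis. Payload 3.1 kg.
Tool frame: the origin (TCP) lies between the finger pads; the fingertips stand 19 mm ahead of it and the grasp point (between the pads) is the TCP; z points along the fingers, y is the line along which they close (so a half turn about z gives the same grasp; the last joint's range is limited). The gripper opens to 85 mm and grips with 20 to 120 N. Pads are 22 mm wide; open, the fingers measure 114 mm over their backs; the gripper's body (76 mm by 85 mm) begins 54 mm behind the grasp point. The pads swing forward as they close: fully open they stand 13 mm farther back than shut.
Start: joints at [-1.267, 0.383, 0.044, 1.598, -0.018, 1.161, -0.05], TCP at [0.254, 0.598, 0.25] pointing down, gripper open.
Joint ranges: [-2.61, 2.61], [-0.41, 2.15], [-1.48, 1.57], [0, 2.5], [-1.57, 4.71], [0.05, 1.97], [-2.85, 2.85]. Speed limits (rad/s): [2.79, 2.79, 3.14, 3.14, 3.14, 3.14, 3.14].

## Interface

Orientations are given as a unit quaternion [x, y, z, w].
In Python, from bench import move_ptp, movel, move_j, move_gripper, pause, inverse_kinematics, read_camera, camera_params, MotionError, sign_off, look_for, tip_of, read_time_s, read_qpos, read_joint_vel, read_effort, read_eef_pos, read_tcp_rot, read_ft_force, read_ft_torque, read_finger_gap, read_grasp_force gives the robot as it stands. Calls block until the motion is done:
- move_ptp(position, orientation): joint-space move of the TCP to a pose.
- movel(position, orientation=None, speed=0.15): straight line of the TCP; orientation=None keeps the orientation; speed is the mean speed in m/s.
- move_j(angles): joint-space move.
- move_gripper(opening, effort=None): finger opening in m; effort is the grip in N (None keeps the last); returns when the fingers have stopped.
- pause(seconds).
- inverse_kinematics(position, orientation): joint angles nearest the present ones, or None.
- read_camera(name): name is "scene" or "top" or "wrist"; returns the picture (480x640x3 uint8, red, green, blue); there is no depth.
- camera_params(name): a dict with "K" (3x3 intrinsics, pixels), "camera_from_world" (4x4, takes a point from world to camera coordinates). Camera axes: x right, y down, z forward; pixel columns grow to the right and rows downward; lengths in m; the calibration is good to about 2 mm. A picture is of the moment at which its call begins: read the wrist's pose just before it. camera_params takes no time and is no camera call; for the wrist camera it gives the pose at the moment of the call.
A pose or a line that the arm cannot do raises MotionError and nothing moves.
- sign_off(): hands the job in; it is judged then, once.
Trained networks look in the newest picture that a camera, given by its name, has taken for a name from the list of things; names that differ only in an ending like _2 or _b are one class to them, and where a whole thing is asked for, a point or a joint stands for the part that bears it (a point fixed in the world has none). Each returns a list of dicts, best first, with "confidence" (0 to 1); they miss things now and then, are a little off and sometimes report something else, mostly with a low value. They report only what shows in the picture. A call takes as long as a camera call.
- look_for(camera, name): "at" ([column, row] in pixels, amid what is visible of it).
- tip_of(camera, name): "at" ([column, row] in pixels: a listed point, or the origin of a listed thing).
Readings, each from a call of its own:
- read_time_s(): time.
- read_qpos(): joint angles.
- read_joint_vel(): joint speeds.
- read_effort(): joint torques, N m.
- read_eef_pos(): TCP position.
- read_tcp_rot(): TCP orientation.
- read_ft_force(): force on the tool from outside, world axes, zero at the start.
- read_ft_torque(): the same for the moment, N m.
- read_finger_gap(): finger opening in m.
- read_grasp_force(): force on a finger pad.
Only numpy, scipy, OpenCV 4.12 (cv2) and the standard library are available. Lean on these libraries where they do the work, as an engineer would, in place of code of your own. Each camera call takes 0.05 s, during which the arm holds its last target. There are 200 camera calls.

## Working session

There is one attempt and no reset: what is moved stays moved. The work goes in short steps, each a Python script; the robot and the scene stay as the last script left them, time stands still between calls to the robot, and variables do not carry over. Pictures are saved under pics/ and viewed, at most 10 in all, crops included, and the job is handed in when it is done.

```bash
mkdir -p pics; ls; python3 - <<'E'
from bench import *
import cv2
for c in ["scene","top"]:
    im=read_camera(c); cv2.imwrite(f"pics/{c}0.png",im[:,:,::-1])
    p=camera_params(c); print(c,p["K"],p["camera_from_world"])
    for n in ["drawer_knob","drawer_front","flap_hinge","flap_edge","flap_knob","shelf","drawer_jar","ginger_jar","spice_bottle","cooker_weight","spoons","spice_tin","pepper_mill","mortar"]:
        r=tip_of(c,n); print(n,[( [round(v) for v in d["at"]],round(d["confidence"],2)) for d in r[:2]])
print(read_time_s())
E
```

```text
pics
scene [[481.3759937    0.         317.97283464]
 [  0.         481.3759937  237.73883103]
 [  0.           0.           1.        ]] [[ 0.23312006  0.97244652  0.00167357 -0.19407441]
 [ 0.56922489 -0.13506188 -0.81101252 -0.28540766]
 [-0.78844027  0.19001593 -0.5850264   1.56548578]
 [ 0.          0.          0.          1.        ]]
drawer_knob [([336, 205], 0.63), ([250, 275], 0.63)]
drawer_front [([339, 209], 0.73)]
flap_hinge [([260, 241], 0.91)]
flap_edge [([276, 229], 0.63), ([255, 238], 0.6)]
flap_knob [([256, 230], 0.57)]
shelf [([315, 264], 0.97), ([411, 244], 0.7)]
drawer_jar [([275, 232], 0.74), ([262, 241], 0.43)]
ginger_jar [([409, 245], 0.94)]
spice_bottle [([354, 245], 0.91), ([314, 264], 0.72)]
cooker_weight [([316, 270], 0.88)]
spoons [([252, 276], 0.68)]
spice_tin [([455, 232], 0.41)]
pepper_mill [([164, 294], 0.71)]
mortar [([456, 233], 0.66)]
top [[553.39877786   0.         315.92007652]
 [  0.         553.39877786 235.99476606]
 [  0.           0.           1.        ]] [[ 3.16814145e-03 -9.99994971e-01 -1.44719637e-04  3.41858617e-02]
 [-9.93255842e-01 -3.13001760e-03 -1.15900975e-01  6.35183334e-01]
 [ 1.15899939e-01  5.10934307e-04 -9.93260763e-01  1.18248457e+00]
 [ 0.00000000e+00  0.00000000e+00  0.00000000e+00  1.00000000e+00]]
drawer_knob [([264, 310], 0.82), ([229, 189], 0.39)]
drawer_front [([266, 308], 0.57)]
flap_hinge [([370, 237], 0.93)]
flap_edge [([372, 267], 0.81), ([338, 314], 0.62)]
flap_knob [([368, 265], 0.85)]
shelf [([315, 247], 0.59), ([231, 187], 0.23)]
drawer_jar [([288, 269], 0.73), ([334, 169], 0.23)]
ginger_jar [([231, 186], 0.83)]
spice_bottle [([282, 195], 0.86), ([339, 314], 0.7)]
cooker_weight [([332, 173], 0.78)]
spoons [([384, 176], 0.66), ([263, 316], 0.59)]
spice_tin [([338, 314], 0.85), ([150, 265], 0.24)]
pepper_mill [([454, 242], 0.94)]
mortar [([150, 267], 0.58), ([337, 312], 0.57)]
1.5
```

View pics/top0.png

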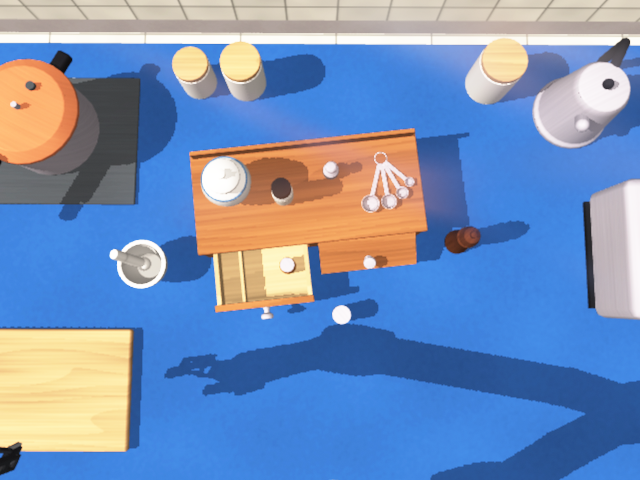

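View pics/scene0.png

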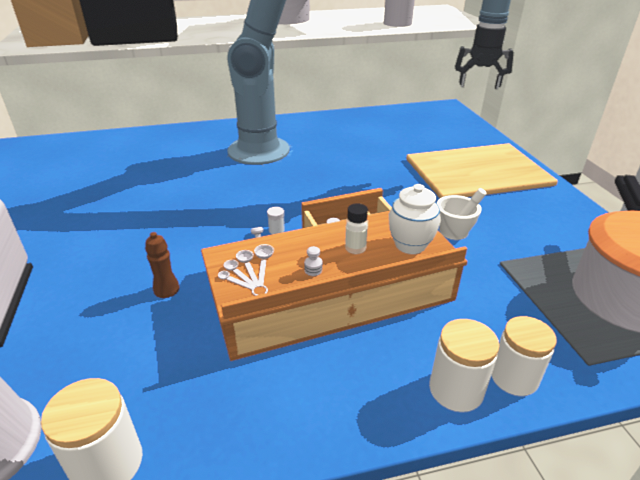

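```bash
cat > h.py <<'E'
from bench import *
import numpy as np
def ray(c,px,z):
    p=camera_params(c);M=p["camera_from_world"];R=M[:3,:3];o=-R.T@M[:3,3]
    d=R.T@np.linalg.inv(p["K"])@np.array([px[0],px[1],1.]);return o+d*(z-o[2])/d[2]
E
python3 - <<'E'
from h import *
for n,px,z in [("dknob",(264,310),.054),("dfront",(266,308),.0525),("hinge",(370,237),.092),("shelf",(315,247),0),("jar",(288,269),.028),("tin",(338,314),0),("mill",(454,242),0),("mortar",(150,266),0),("ginger",(231,186),.105),("fedge",(372,267),.1)]: print(n,ray("top",px,z).round(3))
for n,px,z in [("dknob",(336,205),.054),("hinge",(260,241),.092),("shelf",(315,264),0),("jar?",(275,232),.028),("ginger",(409,245),.105),("mill",(164,294),0),("fedge",(255,238),.06),("fedge",(276,229),.06)]: print("sc",n,ray("scene",px,z).round(3))
E
```

```text
dknob [0.473 0.147 0.054]
dfront [0.478 0.143 0.052]
hinge [ 0.627 -0.078  0.092]
shelf [0.614 0.038 0.   ]
jar [0.563 0.098 0.028]
tin [ 0.464 -0.014  0.   ]
mill [ 0.627 -0.277  0.   ]
mortar [0.57 0.41 0.  ]
ginger [0.732 0.215 0.105]
fedge [ 0.563 -0.08   0.1  ]
sc dknob [0.468 0.133 0.054]
sc hinge [ 0.627 -0.075  0.092]
sc shelf [0.616 0.045 0.   ]
sc jar? [ 0.511 -0.028  0.028]
sc ginger [0.727 0.214 0.105]
sc mill [ 0.64  -0.285  0.   ]
sc fedge [ 0.569 -0.08   0.06 ]
sc fedge [ 0.545 -0.029  0.06 ]
```

The top view shows the shelf's front edge running from (198,253) to (425,232). The drawer is out with its front at (216,308)–(313,300) and its knob at (267,314). The flap is nearly level with its free edge at (321,273)–(416,265), and the tin is at (342,315). The scene view agrees: the jar stands in the drawer and the mill and mortar are well off to the sides. Next I'll fix the shelf pose and check reachability.

```bash
cat >> h.py <<'E'
from scipy.spatial.transform import Rotation as Rn
# shelf top corners (front-left, front-right) at z=.105
L=ray("top",(198,253),.105)[:2]; Rr=ray("top",(425,232),.105)[:2]
hin=(ray("top",(370,237),.092)[:2]+ray("scene",(260,241),.092)[:2])/2
Y=(L-Rr)/np.linalg.norm(L-Rr); X=np.array([Y[1],-Y[0]])
O=(L+Rr)/2
Oh=hin+.114*Y
def W(x,y,z): return np.r_[O+x*X+y*Y,z]
def quat(a,s=1):
    zx=np.r_[np.sin(a)*X,-np.cos(a)]; y=s*np.r_[Y,0]
    return Rn.from_matrix(np.c_[np.cross(y,zx),y,zx]).as_quat(),zx
def tcp(x,y,z,a,tip=.019): return W(x,y,z)-tip*quat(a)[1]   # TCP for tip point in shelf frame
def S(p): d=np.asarray(p)[:2]-O; return np.array([d@X,d@Y,p[2]])
E
python3 - <<'E'
from h import *
print(L,Rr,np.linalg.norm(L-Rr),np.degrees(np.arctan2(X[1],X[0])),O,Oh)
print("dknob",S(ray("top",(266,314),.054)),"dknob net",S(ray("top",(264,310),.054)),"dfront topedge",S(ray("top",(265,304),.091)))
print("tin",S(ray("top",(338,314),0)),"fl edge L/R",S(ray("top",(321,271),.09)),S(ray("top",(416,264),.09)),S(ray("top",(372,267),.09)), "flknob",S(ray("top",(369,263),.11)))
for s in(1,-1):
  for a in (.6,.8,1.0):
    print(s,a,[None if q is None else np.round(q,2) for q in (inverse_kinematics(tcp(*p,a),quat(a,s)[0]) for p in [(-.2,.17,.06),(0,.17,.06),(-.14,-.17,.17),(-.07,-.17,.1),(0,-.17,.04)])])
E
```

```text
[0.59088077 0.28041202] [ 0.63621646 -0.19085124] 0.47343889667554645 5.494964824758726 [0.61354862 0.04478039] [0.61582597 0.03716475]
dknob [-0.13863196  0.11135432  0.054     ] dknob net [-0.12978887  0.11491762  0.054     ] dfront topedge [-0.11737827  0.10835231  0.091     ]
tin [-0.15436276 -0.04386985  0.        ] fl edge L/R [-0.05994243 -0.01379671  0.09      ] [-0.06378175 -0.21329602  0.09      ] [-0.06149801 -0.12087771  0.09      ] flknob [-0.05374565 -0.11345974  0.11      ]
1 0.6 [None, array([-0.77,  0.4 ,  0.27,  2.2 ,  1.51,  0.15, -0.35]), array([-0.97, -0.37,  1.23,  2.42,  0.36,  0.3 ,  1.69]), array([ 1.01,  0.33, -0.79,  2.26,  0.03,  0.08,  1.96]), array([ 0.92,  0.6 , -0.79,  2.13,  1.64,  0.17,  0.42])]
1 0.8 [None, array([ 0.35,  0.72, -1.03,  2.25,  2.12,  0.87, -0.55]), array([ 0.59, -0.02, -0.17,  2.49,  4.56,  0.37, -2.61]), array([ 1.45,  0.63, -1.22,  2.36,  2.46,  0.25, -0.22]), array([ 1.18,  0.8 , -1.03,  2.23,  2.56,  0.37, -0.27])]
1 1.0 [None, array([-0.82,  0.54,  0.2 ,  2.37,  2.54,  0.74, -1.51]), None, array([ 1.55,  0.87, -1.25,  2.43,  2.95,  0.46, -0.45]), array([ 1.45,  1.29, -1.26,  2.28,  2.71,  0.62,  0.07])]
-1 0.6 [None, array([-0.77,  0.4 ,  0.27,  2.2 ,  1.51,  0.15,  2.79]), array([-0.81, -0.22,  1.12,  2.42, -0.18,  0.28, -0.96]), array([ 0.03,  0.23,  0.26,  2.31, -1.41,  0.26,  0.13]), array([ 1.26,  0.95, -1.25,  2.12,  1.7 ,  0.56, -2.53])]
-1 0.8 [None, array([-0.42,  0.43, -0.17,  2.28,  2.24,  0.51,  2.11]), array([ 0.59, -0.02, -0.17,  2.49,  4.56,  0.37,  0.54]), array([ 1.28,  0.47, -1.01,  2.36,  3.14,  0.2 ,  2.13]), array([ 1.  ,  0.66, -0.81,  2.23,  2.94,  0.31,  2.37])]
-1 1.0 [None, array([ 0.15,  0.72, -0.82,  2.33,  2.42,  1.04,  2.24]), None, array([ 1.55,  0.87, -1.25,  2.43,  2.95,  0.46,  2.69]), array([ 1.27,  0.98, -1.04,  2.29,  3.05,  0.56,  2.61])]
```

```bash
python3 - <<'E'
from h import *
for s in(1,-1):
  for a in (.1,.2,.3):
    print(s,a,[None if q is None else list(np.round(q,2)) for q in (inverse_kinematics(tcp(*p,a),quat(a,s)[0]) for p in [(-.17,.165,.25),(-.17,.165,.065),(0,.165,.065),(-.06,-.17,.25),(-.06,-.17,.11),(0,-.17,.04)])])
E
```

```text
1 0.1 [[np.float64(-0.82), np.float64(-0.05), np.float64(0.28), np.float64(2.07), np.float64(0.07), np.float64(1.03), np.float64(1.09)], [np.float64(-0.75), np.float64(0.24), np.float64(0.23), np.float64(2.23), np.float64(-0.02), np.float64(0.59), np.float64(1.15)], [np.float64(-0.58), np.float64(0.5), np.float64(0.2), np.float64(1.84), np.float64(-0.1), np.float64(0.72), np.float64(1.33)], [np.float64(-0.61), np.float64(0.25), np.float64(0.91), np.float64(1.84), np.float64(-0.27), np.float64(1.06), np.float64(2.06)], [np.float64(-0.43), np.float64(0.43), np.float64(0.72), np.float64(1.96), np.float64(-0.44), np.float64(0.8), np.float64(2.2)], [np.float64(-0.27), np.float64(0.6), np.float64(0.53), np.float64(1.84), np.float64(-0.48), np.float64(0.73), np.float64(2.19)]]
1 0.2 [[np.float64(-0.89), np.float64(-0.12), np.float64(0.29), np.float64(2.13), np.float64(0.16), np.float64(0.95), np.float64(0.99)], [np.float64(-0.79), np.float64(0.2), np.float64(0.23), np.float64(2.29), np.float64(0.1), np.float64(0.48), np.float64(1.02)], [np.float64(-0.6), np.float64(0.45), np.float64(0.19), 
[... 2908 characters left out ...]
oat64(0.27), np.float64(0.87), np.float64(-2.27)], [np.float64(-1.07), np.float64(0.18), np.float64(0.48), np.float64(2.37), np.float64(0.18), np.float64(0.36), np.float64(-2.23)], [np.float64(-0.91), np.float64(0.47), np.float64(0.54), np.float64(2.01), np.float64(-0.31), np.float64(0.45), np.float64(-1.67)], [np.float64(-0.67), np.float64(0.09), np.float64(0.93), np.float64(1.99), np.float64(-0.24), np.float64(0.82), np.float64(-1.09)], [np.float64(-0.43), np.float64(0.33), np.float64(0.72), np.float64(2.1), np.float64(-0.6), np.float64(0.57), np.float64(-0.77)], [np.float64(-0.45), np.float64(0.6), np.float64(0.75), np.float64(2.0), np.float64(-0.97), np.float64(0.58), np.float64(-0.52)]]
```

```bash
python3 - <<'E'
from h import *
import cv2
a=.2;q=quat(a)[0]
move_gripper(0.0)
move_ptp(tcp(-.17,.165,.25,a),q); movel(tcp(-.17,.165,.065,a),q,.12)
print(read_time_s(),read_ft_force().round(2) if hasattr(read_ft_force(),'round') else read_ft_force(), S(read_eef_pos()))
f0=np.array(read_ft_force())
for x in (-.14,-.11,-.08,-.05,-.024):
    movel(tcp(x,.165,.065,a),q,.05); print(x,(np.array(read_ft_force())-f0).round(2))
x=-.024
while x<.004:
    x+=.002; movel(tcp(x,.165,.065,a),q,.03); f=(np.array(read_ft_force())-f0)[:2]@X
    print(round(x,4),round(f,2),end="; ")
    if f<-7: break
print(read_time_s())
im=read_camera("top"); cv2.imwrite("pics/top1.png",cv2.resize(im[120:360,150:470,::-1],None,fx=2.5,fy=2.5,interpolation=cv2.INTER_CUBIC))
E
```

```text
5.575 [ 0.75 -0.65  0.06] [-0.17319231  0.16531355  0.08426272]
-0.14 [-0.3   0.16 -0.4 ]
-0.11 [-1.2   0.82 -0.65]
-0.08 [-0.52  0.9  -0.17]
-0.05 [-0.99  0.54  0.17]
-0.024 [-1.64  0.77 -0.21]
-0.022 -0.46; -0.02 -1.24; -0.018 -0.67; -0.016 -0.68; -0.014 -1.91; -0.012 -1.24; -0.01 -1.29; -0.008 -6.74; -0.006 -10.11; 11.4917
```

View pics/top1.png

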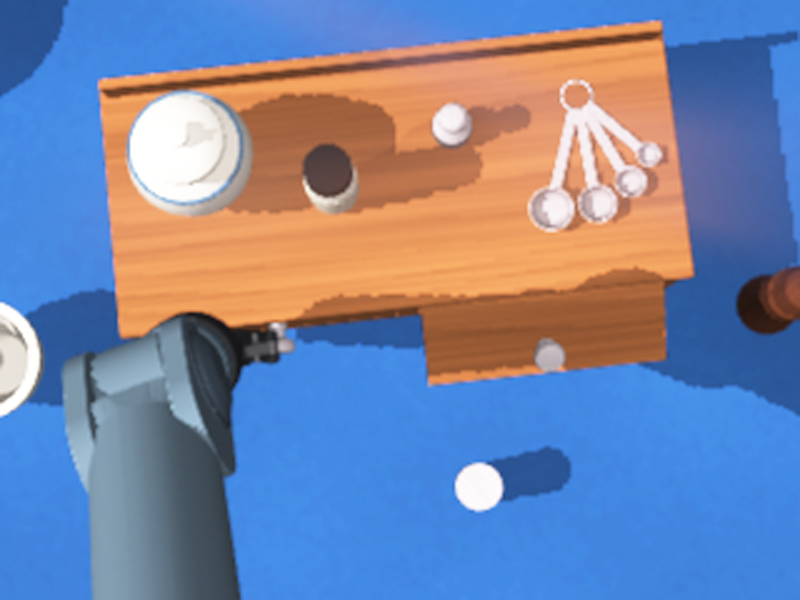

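The crop shows the drawer shut flush, with the gripper over its left half. The flap is still lifted, with its knob at crop (549,355), and the other things are where they were. Now the flap.

```bash
python3 - <<'E'
from h import *
import cv2
a=.2;q=quat(a)[0]; y=-.165
movel(tcp(-.06,.165,.075,a),q,.1); movel(tcp(-.08,.165,.25,a),q,.2)
move_ptp(tcp(-.075,y,.22,a),q)
f0=np.array(read_ft_force())
def P(t,r,off=0):
    n=np.array([-np.cos(t),np.sin(t)]); fp=np.array([-r*np.sin(t),.092-r*np.cos(t)])
    c=fp+n*(.011*abs(n@[np.cos(a),np.sin(a)])+off); return tcp(c[0],y,c[1],a)
def F(): f=np.array(read_ft_force())-f0; return np.array([f[:2]@X,f[2]])
movel(P(1.65,.06,.02),q,.12)
for t in np.arange(1.6,.05,-.15):
    movel(P(t,.048+.01*t/1.6),q,.05); f=F(); print(round(t,2),f.round(1),end="; ")
    if np.linalg.norm(f)>12: print("STOP"); break
else:
    off=.004
    while off>-.008:
        off-=.002; movel(P(0,.048,off),q,.03); f=F(); print("off",round(off,4),f.round(1),end="; ")
        if f[0]<-7: break
print(read_time_s())
im=read_camera("top"); cv2.imwrite("pics/top2.png",cv2.resize(im[120:360,150:470,::-1],None,fx=2.5,fy=2.5,interpolation=cv2.INTER_CUBIC))
E
```

```text
1.6 [-0.5 -0.1]; 1.45 [ 0.2 -0.3]; 1.3 [-0.7 -1.4]; 1.15 [-0.3 -0.1]; 1.0 [-0.6 -0.3]; 0.85 [-0.6 -1.1]; 0.7 [-0.2 -0.4]; 0.55 [ 0.7 -1.4]; 0.4 [-0.3 -1.1]; 0.25 [-0.4 -0.8]; 0.1 [-1.7 -1.1]; off 0.002 [-1.8 -0.8]; off 0.0 [-2.3 -0.4]; off -0.002 [-2.4 -2.2]; off -0.004 [-3.3 -2.2]; off -0.006 [-2.2 -3.6]; off -0.008 [-7.   1.8]; 20.6
```

View pics/top2.png

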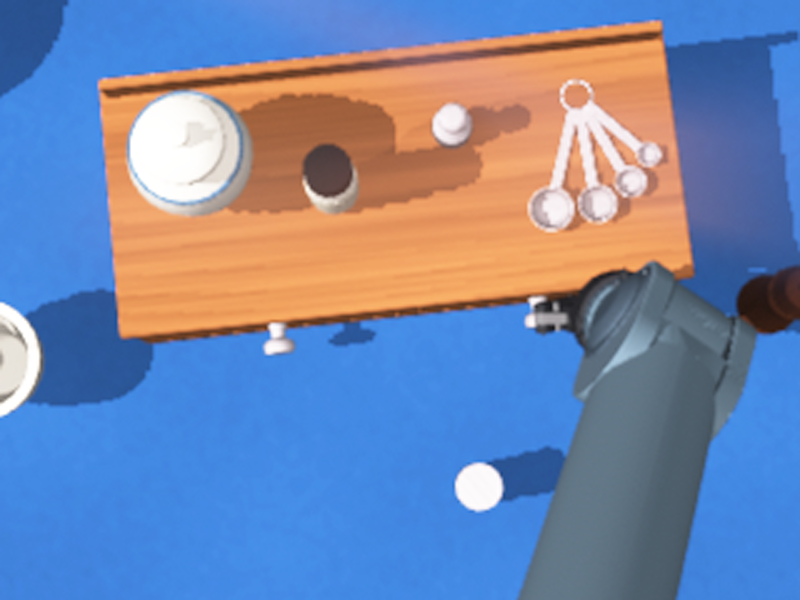

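The flap looks shut, but the final force is only 7 N. I'll press until the stop is unmistakable, then draw back and check.

```bash
python3 - <<'E'
from h import *
import cv2
a=.2;q=quat(a)[0]; y=-.165
x=-.011*np.cos(a)**1+.008
for i in range(6):
    movel(tcp(x,y,.044,a),q,.03); f=np.array(read_ft_force()); print(round(x,4),round(f[:2]@X,1),f.round(1))
    if f[:2]@X<-14: break
    x+=.002
movel(tcp(-.06,y,.06,a),q,.1); movel(tcp(-.09,y,.25,a),q,.2); move_ptp(tcp(-.2,.30,.3,a),q)
print(read_time_s(),read_ft_force())
im=read_camera("top"); cv2.imwrite("pics/top3.png",cv2.resize(im[120:360,150:470,::-1],None,fx=2.5,fy=2.5,interpolation=cv2.INTER_CUBIC))
for n in ["drawer_knob","flap_knob","flap_edge","drawer_front"]:
    z={"drawer_knob":.054,"flap_knob":.04,"flap_edge":.015,"drawer_front":.052}[n]
    print(n,[(S(ray("top",d["at"],z)).round(4),round(d["confidence"],2)) for d in tip_of("top",n)[:2]])
E
```

```text
-0.0028 -6.5 [-6.6  0.4  1.2]
-0.0008 -10.9 [-11.    0.7   6.8]
0.0012 -14.2 [-14.3   0.9   9.6]
25.0417 [-0.28778693  0.71188466  0.01820269]
drawer_knob [(array([-0.0122,  0.1174,  0.054 ]), 0.76)]
flap_knob [(array([-0.0229, -0.1198,  0.04  ]), 0.7)]
flap_edge [(array([ 0.0098, -0.1129,  0.015 ]), 0.63)]
drawer_front [(array([-0.0073,  0.1138,  0.052 ]), 0.75)]
```

View pics/top3.png

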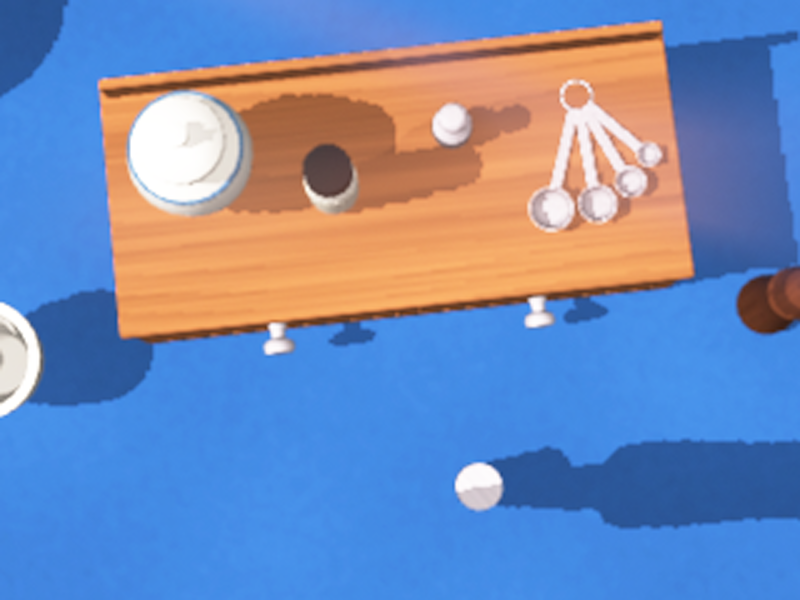

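The final crop shows both fronts flush, with both knobs standing out equally at (277,340) and (539,313). Everything else is where it was, and both hard stops were felt as a force rise to 10 N or more. The hand is clear, so I'm handing in.

```bash
python3 -c "
from bench import *
print(sign_off())"
```

```text
the job is handed in; nothing more can be done
None
```

The drawer and flap were both pushed shut against their stops, nothing else on or around the shelf visibly moved, the hand was drawn back clear, and the job was handed in at about 25 s; the little jar is out of sight inside the drawer, so I couldn't check it, and no verdict came back.

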